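# Feed the bored bushing down the chute to the stop

## Task

Three brass parts stand side by side on the level landing at the top of the feed chute, one per lane. Slide the bored bushing (the one with a hole through it), and only that one, down its lane until it rests against the stop bar at the foot of the slope, without lifting it off the chute, and leave it there standing flat on the chute floor. Leave the other two parts where they stand.

Things in the scene. Friction and masses are not known exactly. Their poses are not given: they have to be found in the camera images.
- bushing: Brass ring, outside diameter 44 mm, bore 24, 30 tall, about 0.25 kg. Origin: centre of underside; z up its axis. Starts in any lane on the level landing (56 mm above the table, 100 mm long, uphill of the brink, open at its uphill end, lanes and bars go on), centre 35 to 65 mm from the brink. Friction holds it: it does not slide by itself and must be pushed all the way.
- ramp: Sloped floor of the fixed steel chute, 12 deg down. Origin on the floor, mid-width, at the foot of the stop bar's uphill face, 24 mm above the table. x downhill along the floor, y across, z square to it. Slope from x = -153 mm (brink) to 0. Stop bar: dark, 24 mm high. Lane centres y = -72, 0, 72; lanes 50 mm wide, straight, blue guides 10 mm high. A part at the stop has its centre at x = -22.
- slug: Bystander on the landing: solid brass cylinder with no hole, diameter 44 mm, 30 mm tall, about 0.35 kg. Origin: centre of its underside. In another lane; leave it alone.
- plug: Bystander on the landing: stepped brass plug, base diameter 44 mm and 18 mm tall, with a solid boss of diameter 20 mm on top, 36 mm tall in all, about 0.22 kg. Origin: centre of its underside. In another lane; leave it alone.
Not all that is in view belongs to the job. Leave any grey or orange look-alike of the bushing alone.

How it is judged:
At the end, for the whole second after the job is handed in: The bushing stands flat on the sloped floor (within 7 degrees and 4 mm) in its lane, within 10 mm of touching the stop bar, and is at rest; the slug and the plug are within 20 mm of where they started (x of bushing in the frame of ramp between -0.032 and -0.018 m and z of bushing in the frame of ramp between -0.004 and 0.004 m and y of bushing in the frame of ramp between -0.085 and 0.085 m and angle between the z axis of bushing and the z axis of ramp, either way round below 0.12 rad and linear speed of bushing below 0.01 m/s and distance of each of slug, plug from where it was at the start of the episode below 0.02 m).
It fails at once if the bushing is lifted off the chute (its underside more than 15 mm above the plane of the sloped floor) (z of bushing in the frame of ramp above 0.015 m).
It fails at once if the slug or the plug is moved by more than 20 mm (distance of any of slug, plug from where it was at the start of the episode above 0.02 m).
It also fails if it takes over 38 s, if anything falls off the work surface, if the arm or the gripper's body presses on something with over 40 N, if the wrist force passes 120 N, or if a joint passes its speed limit or range.

## Robot

A 6-joint arm with a two-finger parallel gripper is mounted at the origin on the work surface. World frame = base frame: x ahead of the robot, y to its left, z up, the work surface at z = 0. Lengths are in m, angles in rad, forces in N, time in s.
With the tool pointing down it reaches from about 0.35 to 0.85 m from the base axis. Payload 8.1 kg.
Tool frame: the origin (TCP) lies midway between the tips of the shut fingers; the grasp point (between the pads) lies 19 mm behind it; z points along the fingers, y is the direction in which the jaws open and shut (so a half turn about z gives the same grasp; the last joint's range is limited). The gripper opens to 93 mm and grips with 3 to 60 N. Pads are 15 mm wide; open, the fingers measure 128 mm over their backs; the gripper's body (75 mm by 188 mm) begins 65 mm behind the grasp point.
Start: joints at [-1.405, 0.13, 1.488, -0, 1.523, -0.085], TCP at [0.149, -0.581, 0.179] pointing down, gripper open.
Joint ranges: [-2.96, 2.96], [-0.89, 2.26], [0.02, 2.5], [-1.34, 4.48], [0, 2.73], [-2.66, 2.66]. Speed limits (rad/s): [2.39, 2.39, 2.79, 3.14, 3.14, 3.14].

## Interface

Orientations are given as a rotation vector (axis times angle).
In Python, from plant import robot, optics, ticket gives the robot as it stands.
- The arm moves only by the tool send_rows, never from a script. Its argument "targets" is a list of rows, each a list of 3 entries, a list of its own where there are three numbers: the opening, from -1 (shut) to 1 (fully open), then the shift along the tool's x, y, z in mm, then the turn about the tool's z in rad. A call has 1 to 12 rows; each row shifts and turns the commanded pose from where the row before left it, along the tool's axes as they then stand; what a row does not reach is not made up. A row lasts 1/10 s, in which the tool goes at most 50 mm and 8.59 degrees, less where a joint would pass 70% of its speed; a pose out of reach is approached as far as the arm can. A call with a gripper value outside its range is refused whole. The fingers move at their own pace and stop on an object; "newtons" is the grip in N (left out, the last holds). Time passes only in rows, so rows that do not move let the fingers close. It gives the time, the measured TCP pose, the force and the opening at its end, in the units of the state.
- robot.read_state(): the state, without advancing time (a new reading comes with each control period).
- optics.read_camera(name): name is "scene" or "top" or "wrist"; returns a dict with "color" (420x560x3 uint8, red, green, blue), "K" (3x3 intrinsics, pixels), "k1" (the pictures are not rectified: a ray, as slopes to the right and down, at radius r is drawn at 1 + k1 r^2 times it, then the intrinsics apply), "position" and "orientation" of the camera in the world. Camera axes: x right, y up, looking along -z (the intrinsics and any distortion apply to the point x, -y, -z); pixel columns grow to the right and rows downward; lengths in m; the calibration is good to about 2 mm. A picture is of the moment at which its call begins. There is no depth.
- ticket.close_job(): hands the job in, once; it reports no verdict.
Trained networks look in the newest picture that a camera, given by its name, has taken for a name from the list of things; names that differ only in an ending like _2 or _b are one class to them, and where a whole thing is asked for, a point or a joint stands for the part that bears it (a point fixed in the world has none). Each returns a list of dicts, best first, with "confidence" (0 to 1); they miss things now and then, are a little off and sometimes report something else, mostly with a low value. They report only what shows in the picture. A call takes as long as a camera call. They do not tell look-alikes from the thing itself.
- optics.cut_out(camera, name): "region" (420x560 bool, what is visible of it) and "point" ([column, row] in pixels, amid what is visible of it).
The state is a dict: "t": time; "q": joint angles; "dq": joint speeds; "joint_torque": joint torques, N m; "tool_pos": TCP position; "orientation": TCP orientation; "force": force on the tool from outside, world axes, zero at the start; "wrist_torque": the same for the moment, N m; "opening": finger opening in m.
Only numpy, scipy, OpenCV 4.12 (cv2) and the standard library are available. Lean on these libraries where they do the work, as an engineer would, in place of code of your own. Each camera call takes 0.05 s, during which the arm holds its last target.

## Working session

There is one attempt and no reset: what is moved stays moved. The work goes in short steps, Python scripts to look and compute and a tool call to move; the robot and the scene stay as the last step left them, time stands still between calls to the robot, and variables do not carry over. Pictures are saved under pics/ and viewed, and the job is handed in when it is done.

Besides the shell and the picture viewer there is one more tool, called after "Call:" as name(argument=value, ...) on one line, values as JSON. send_rows: Moves the arm, as the interface text tells. Its arguments: {"type":"object","properties":{"targets":{"type":"array","items":{"type":"array"}},"newtons":{"type":"number"}},"required":["targets"]}

```bash
ls; mkdir -p pics
cat > h.py <<'E'
import numpy as np, cv2
from plant import robot, optics, ticket
E
python3 - <<'E'
from h import *
print(robot.read_state())
for n in ["scene","top"]:
    c=optics.read_camera(n); cv2.imwrite(f"pics/{n}0.png",c["color"][:,:,::-1])
    print(n,c["K"],c["k1"],c["position"],c["orientation"])
    for o in ["bushing","ramp","slug","plug"]:
        print(o,[(r["confidence"],r["point"],r["region"].sum()) for r in optics.cut_out(n,o)])
E
```

```text
pics
{'t': 0.0, 'q': array([-1.40536961e+00,  1.31126930e-01,  1.48924340e+00, -3.21256310e-05,
        1.52297070e+00, -8.53905217e-02]), 'dq': array([-0.00030242, -0.00014505,  0.00104252,  0.00107243,  0.00025029,
        0.00070878]), 'joint_torque': array([ 1.89505568e-04, -5.59851444e+01, -4.91747832e+01,  7.68607948e-02,
        3.58566467e-02, -1.40649931e-04]), 'tool_pos': array([ 0.14883058, -0.58061741,  0.17832764]), 'orientation': array([-3.11518830e+00, -3.92734970e-01,  1.60148031e-04]), 'force': array([ 0.33945158, -0.44139731,  0.1730171 ]), 'wrist_torque': array([ 0.00773861, -0.00577014,  0.02764708]), 'opening': 0.09282601677730302}
scene [[428.59419554   0.         282.80720348]
 [  0.         428.59419554 206.34650825]
 [  0.           0.           1.        ]] 0.04138873359639652 [0.91853963 0.41586955 0.45528736] [0.48410248 1.12845333 2.11107998]
bushing [(0.97, [363.1, 247.1], np.int64(702)), (0.91, [294.8, 176.9], np.int64(343)), (0.72, [379.5, 287.6], np.int64(908)), (0.61, [283.7, 205.8], np.int64(672)), (0.59, [329.1, 198.7], np.int64(397))]
ramp [(0.66, [180.5, 246.0], np.int64(13620))]
slug [(0.98, [244.6, 166.5], np.int64(491))]
plug [(0.82, [262.3, 184.7], np.int64(482))]
top [[385.28878503   0.         278.37223726]
 [  0.         385.28878503 210.59243448]
 [  0.           0.           1.        ]] -0.07688103263460491 [0.39358229 0.03624604 0.70701416] [ 0.17689773 -0.13143188 -1.54452611]
bushing [(0.95, [299.7, 231.2], np.int64(392)), (0.64, [311.9, 312.4], np.int64(387)), (0.63, [373.3, 312.2], np.int64(486)), (0.61, [205.5, 231.0], np.int64(480))]
ramp [(0.62, [350.8, 157.7], np.int64(11834))]
slug [(0.57, [389.0, 247.2], np.int64(719))]
plug [(0.98, [344.8, 240.1], np.int64(564))]
```

View pics/scene0.png

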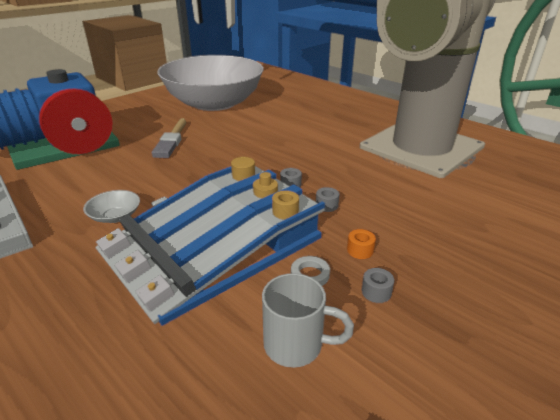

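View pics/top0.png

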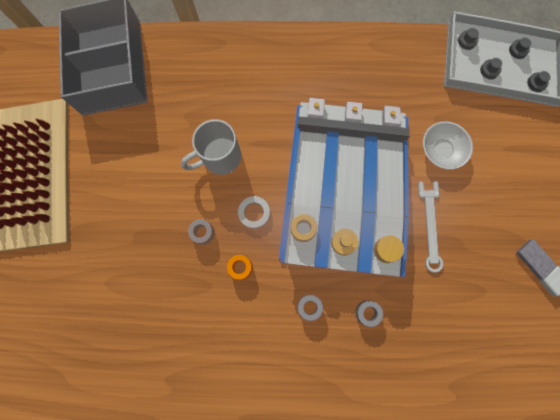

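```bash
cat > h.py <<'E'
import numpy as np, cv2
from scipy.spatial.transform import Rotation as R
from plant import robot, optics, ticket
def ray(c,px):
    K=c["K"]; d=np.array([(px[0]-K[0,2])/K[0,0],(px[1]-K[1,2])/K[1,1]]); u=d.copy()
    for _ in range(30): u=d/(1+c["k1"]*(u@u))
    return R.from_rotvec(c["orientation"]).apply([u[0],-u[1],-1.])
def onz(c,px,z):
    r=ray(c,px); p=np.array(c["position"]); return p+r*(z-p[2])/r[2]
def proj(c,P):
    q=R.from_rotvec(c["orientation"]).inv().apply(np.atleast_2d(P)-np.array(c["position"]))
    u=np.c_[q[:,0]/-q[:,2],-q[:,1]/-q[:,2]]; u=u*(1+c["k1"]*(u**2).sum(1,keepdims=True))
    return u*[c["K"][0,0],c["K"][1,1]]+c["K"][:2,2]
E
python3 - <<'E'
from h import *
for n,(a,b,w,h) in {"top":(270,90,150,195),"scene":(90,140,250,180)}.items():
    c=optics.read_camera(n)
    s=4 if n=="top" else 3
    im=cv2.resize(c["color"][b:b+h,a:a+w,::-1],None,fx=s if n!="top" else 3,fy=s if n!="top" else 3,interpolation=cv2.INTER_CUBIC)
    cv2.imwrite(f"pics/{n}1.png",im)
    if n=="top":
        for px,z in [((303,228),.086),((345,241),.056+.018),((389,248),.086)]: print(px,onz(c,px,z))
        # guide colours
        for r in optics.cut_out(n,"ramp"):
            ys,xs=np.where(r["region"]); print(r["confidence"],xs.min(),xs.max(),ys.min(),ys.max())
E
```

```text
(303, 228) [0.48914181 0.0150354  0.086     ]
(345, 241) [ 0.4706156  -0.05476584  0.074     ]
(389, 248) [ 0.45904147 -0.12399316  0.086     ]
0.97 288 408 98 217
```

View pics/top1.png

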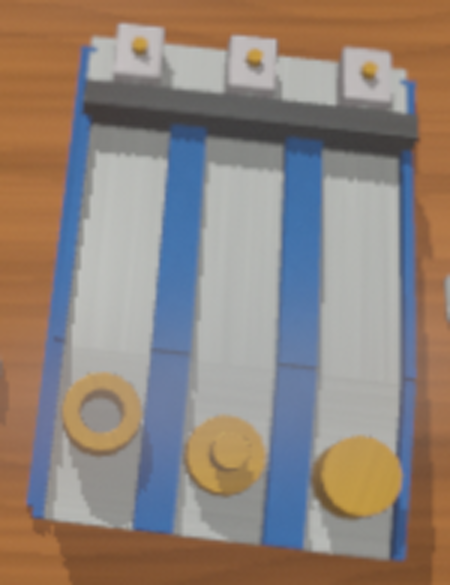

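View pics/scene1.png

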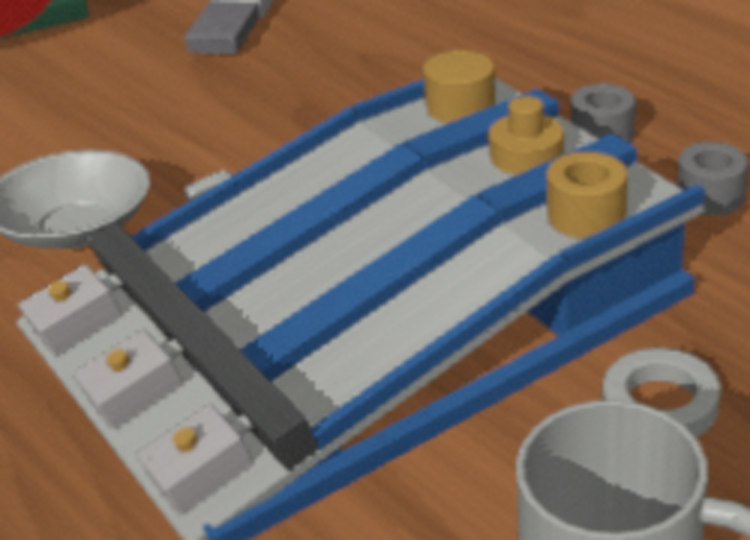

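```bash
cat > fit.py <<'E'
from h import *
from scipy.optimize import least_squares
a=np.radians(12)
def world(p,P):
    """ramp coords (x,y,z) to world; p=[x0,y0,yaw]"""
    P=np.atleast_2d(P).astype(float)
    return R.from_euler('ZY',[p[2],a]).apply(P)+[p[0],p[1],.024]
E
python3 - <<'E'
from fit import *
c=optics.read_camera("top")
o=np.array([270,90]); px=lambda u,v:o+np.array([u+.0,v+.0])/3
pts=[((-.153,.047,.010),px(152,350)),((-.153,.025,.010),px(190,353)),((-.153,-.025,.010),px(278,364)),((-.153,-.047,.010),px(317,367))]
M=np.array([q[0] for q in pts]);I=np.array([q[1] for q in pts])
# guides' edges crossing bar top edge: bar top line
bl=[px(85,108),px(415,138)]
nrm=lambda: None
def res(p):
    r=(proj(c,world(p,M))-I).ravel()
    e=proj(c,world(p,[(0,.09,.024),(0,-.09,.024)]))
    d=bl[1]-bl[0];n=np.array([-d[1],d[0]])/np.linalg.norm(d)
    return np.r_[r,(e-bl[0])@n]
s=least_squares(res,[.6,-.04,0]);p=s.x;print(p,np.degrees(p[2]),s.fun.round(2))
np.save("p.npy",p)
im=cv2.resize(c["color"][:,:,::-1],None,fx=1,fy=1)
im=cv2.resize(im[90:285,270:420],None,fx=3,fy=3,interpolation=cv2.INTER_CUBIC)
def draw(P,col):
    q=((proj(c,P)-o)*3).round().astype(int); cv2.polylines(im,[q.reshape(-1,1,2)],False,col,1)
for y in (-.097,-.047,-.025,.025,.047,.097):
    draw(world(p,[(-.153,y,0),(0,y,0)]),(0,0,255))
    e=world(p,[(-.153,y,0)])[0]; f=e-.1*np.array([np.cos(p[2]),np.sin(p[2]),0]); draw(np.array([e,f]),(0,255,0))
draw(world(p,[(0,-.097,.024),(0,.097,.024)]),(255,255,0))
draw(world(p,[(-.153,-.097,0),(-.153,.097,0)]),(255,0,255))
cv2.imwrite("pics/fit.png",im)
# bushing
Rz=R.from_rotvec([0,0,-p[2]])
br=world(p,[(-.153,0,0)])[0]
for n in ["top","scene"]:
  cc=optics.read_camera(n)
  hsv=cv2.cvtColor(cc["color"],cv2.COLOR_RGB2HSV)
  for o_ in ["bushing","plug","slug"]:
    for r in optics.cut_out(n,o_)[:6]:
      z=.086 if o_!="plug" else .074
      (u,v),(w,h),_=cv2.minAreaRect(np.argwhere(r["region"])[:,::-1].astype(np.float32))
      P=onz(cc,(u,v),z); print(n,o_,r["confidence"],np.round((u,v),1),P.round(4),"rel brink",Rz.apply(P-br).round(4))
E
```

```text
[ 0.67199604 -0.07385897 -0.08281849] -4.745150197769517 [-0.25  0.37  0.01  0.64  0.1  -0.11  0.04  0.17 -0.8  -0.42]
top bushing 0.96 [368.7 313.4] [ 0.3557 -0.0895  0.086 ] rel brink [-0.1643 -0.0418  0.0302]
top bushing 0.87 [303.2 227.3] [0.4904 0.0146 0.086 ] rel brink [-0.0387  0.0732  0.0302]
top bushing 0.74 [310.5 307. ] [0.3638 0.0017 0.086 ] rel brink [-0.1637  0.0498  0.0302]
top bushing 0.6 [239.5 267. ] [0.4238 0.1161 0.086 ] rel brink [-0.1134  0.1688  0.0302]
top bushing 0.59 [201.2 231.1] [0.4807 0.1817 0.086 ] rel brink [-0.0621  0.2388  0.0302]
top plug 0.61 [344.5 241.5] [ 0.4698 -0.0539  0.074 ] rel brink [-0.0535  0.0031  0.0182]
top slug 0.58 [388. 249.] [ 0.4574 -0.1223  0.086 ] rel brink [-0.0602 -0.0661  0.0302]
scene bushing 0.94 [285. 205.] [0.5133 0.0306 0.086 ] rel brink [-0.0171  0.091   0.0302]
scene bushing 0.78 [290.2 176.4] [ 0.4418 -0.0256  0.086 ] rel brink [-0.0837  0.029   0.0302]
scene bushing 0.65 [327.5 198. ] [0.4508 0.0651 0.086 ] rel brink [-0.0822  0.1201  0.0302]
scene bushing 0.65 [377.6 284.8] [0.5615 0.2334 0.086 ] rel brink [0.0141 0.297  0.0302]
scene bushing 0.58 [361.  243.5] [0.5093 0.1718 0.086 ] rel brink [-0.0328  0.2313  0.0302]
scene plug 0.71 [263.4 184.2] [ 0.4792 -0.0542  0.074 ] rel brink [-0.0441  0.0036  0.0182]
scene slug 0.92 [242.5 169. ] [ 0.4824 -0.1045  0.086 ] rel brink [-0.0367 -0.0462  0.0302]
scene slug 0.35 [185.3 235.6] [ 0.668  -0.0153  0.086 ] rel brink [0.1408 0.0581 0.0302]
```

View pics/fit.png

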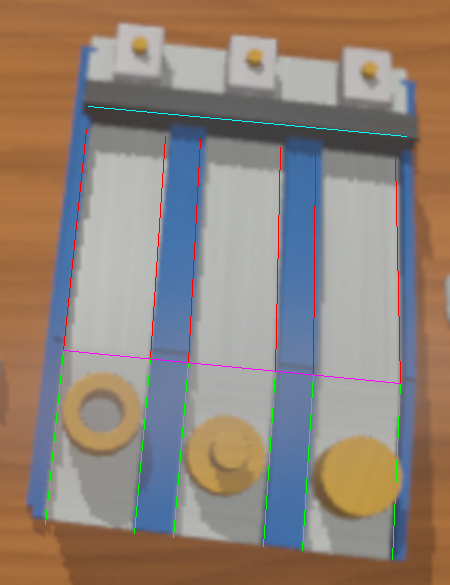

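Run:
```python
from fit import *
p=np.load("p.npy");c=optics.read_camera("top");s=optics.read_camera("scene")
for z in (.07,.09,.11): print("mug top",z,onz(c,(214,138),z).round(3),onz(c,(240,160),z).round(3),"scene",onz(s,(294,290),z).round(3))
st=robot.read_state();Rt=R.from_rotvec(st["orientation"])
yaw=p[2]; d=np.array([np.cos(yaw),np.sin(yaw),0])
tx=Rt.apply([1,0,0]); cur=np.arctan2(tx[1],tx[0]); print("turn",cur-yaw)
bush=np.array([.4897,.0148,.056]); br=world(p,[(-.153,.072,0)])[0];print(br)
e=(bush-br)@d
print("bush along",e)
tgt=br+d*(e-.022-.0075-.018); tgt[2]=.17
fl=world(p,[(-.022-.022/np.cos(0)-.0075,.072,0)])[0]; print("start",tgt,"final tool at floor",fl, "travel",(fl-tgt)@d)
Rn=Rt*R.from_rotvec([0,0,cur-yaw])
print("tool shift now mm",Rt.inv().apply(tgt-st["tool_pos"])*1000, "in turned frame",Rn.inv().apply(tgt-st["tool_pos"])*1000, st["t"])
```

```text
mug top 0.07 [0.649 0.173 0.07 ] [0.609 0.125 0.07 ] scene [0.627 0.156 0.07 ]
mug top 0.09 [0.641 0.169 0.09 ] [0.602 0.122 0.09 ] scene [0.642 0.169 0.09 ]
mug top 0.11 [0.633 0.165 0.11 ] [0.596 0.12  0.11 ] scene [0.658 0.183 0.11 ]
turn 0.3335762285412979
[0.52880852 0.01027442 0.05581049]
bush along -0.03934884710710617
start [0.44225734 0.01745889 0.17      ] final tool at floor [0.62775021 0.00206143 0.03470745] travel 0.18613082858158736
tool shift now mm [ 432.72052231 -507.19499848    9.3540306 ] in turned frame [ 242.79993822 -620.9202903     9.3540306 ] 1.2
```

Call:
send_rows(targets=[[-1, [0, 0, 0], 0.111], [-1, [0, 0, 0], 0.111], [-1, [0, 0, 0], 0.1115], [-1, [16, -41, 0], 0], [-1, [16, -41, 0], 0], [-1, [16, -41, 0], 0], [-1, [16, -41, 0], 0], [-1, [16, -41, 0], 0], [-1, [16, -41, 0], 0], [-1, [16, -41, 0], 0], [-1, [16, -41, 0], 0], [-1, [16, -41, 0], 0]], newtons=20)

```text
t: 2.4
tool_pos: [0.3234, -0.2239, 0.1796]
orientation: [3.138, -0.131, 0.001]
force: [1.6, -0.3, 0.0]
opening: 0.0023
```

Call:
send_rows(targets=[[-1, [16, -41, 0], 0], [-1, [16, -41, 0], 0], [-1, [16, -41, 0], 0], [-1, [16, -41, 0], 0], [-1, [16, -41, 0], 0], [-1, [8, -15, 0], 0], [-1, [0, 0, 0], 0], [-1, [0, 0, 0], 0]])

```text
t: 3.2
tool_pos: [0.4286, -0.0135, 0.1793]
orientation: [3.139, -0.128, -0.001]
force: [-0.6, -0.4, -0.3]
opening: 0.0008
```

```bash
cat > rel.py <<'E'
from fit import *
p=np.load("p.npy"); st=robot.read_state();Rt=R.from_rotvec(st["orientation"])
tx=Rt.apply([1,0,0]); print("t",st["t"],"pos",st["tool_pos"],"yaw err",np.arctan2(tx[1],tx[0])-p[2],"tz",Rt.apply([0,0,1]).round(3),"open",st["opening"],"F",st["force"].round(1))
q=R.from_rotvec([0,0,-p[2]]).apply(st["tool_pos"]-world(p,[(-.153,.072,0)])[0]); print("rel lane brink (along,left,up) mm",q*1000)
q=R.from_euler('ZY',[p[2],a]).inv().apply(st["tool_pos"]-[p[0],p[1],.024]);print("ramp mm",q*1000)
E
python3 rel.py
python3 - <<'E'
from h import *
c=optics.read_camera("wrist");cv2.imwrite("pics/w1.png",c["color"][:,:,::-1])
c=optics.read_camera("scene");cv2.imwrite("pics/s1.png",cv2.resize(c["color"][100:330,60:400,::-1],None,fx=2,fy=2))
E
```

```text
t 3.2 pos [ 0.42859042 -0.01345866  0.17929823] yaw err 0.0013708392640614658 tz [-0. -0. -1.] open 0.0007798820270032043 F [-0.6 -0.4 -0.3]
rel lane brink (along,left,up) mm [-97.91131344 -31.94216    123.48774557]
ramp mm [-274.4462623    40.05784     100.43233532]
```

View pics/w1.png

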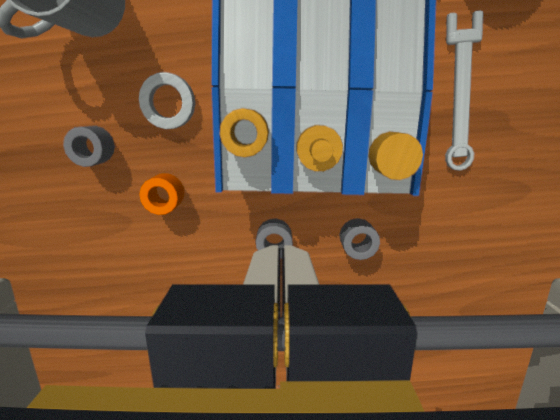

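View pics/s1.png

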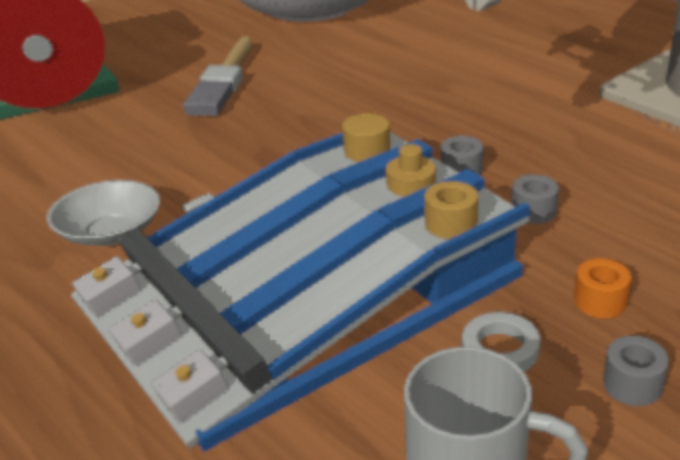

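Call:
send_rows(targets=[[-1, [8.5, -16, 0], 0], [-1, [8.5, -16, 0], 0], [-1, [0, 0, 20], 0], [-1, [0, 0, 30], 0], [-1, [0, 0, 20], 0], [-1, [0, 0, 10], 0], [-1, [0, 0, 0], 0], [-1, [0, 0, 0], 0]])

```text
t: 4.1
tool_pos: [0.4488, 0.0165, 0.1003]
orientation: [3.139, -0.131, 0.002]
force: [0.0, -0.5, 0.4]
opening: 0.0006
```

```bash
python3 rel.py
python3 - <<'E'
from h import *
c=optics.read_camera("wrist");cv2.imwrite("pics/w2.png",c["color"][:,:,::-1])
c=optics.read_camera("scene");cv2.imwrite("pics/s2.png",cv2.resize(c["color"][100:330,60:400,::-1],None,fx=2,fy=2))
E
```

```text
t 4.1 pos [0.44883601 0.01648424 0.10031285] yaw err -0.0008806954338883982 tz [ 0.001 -0.    -1.   ] open 0.0006332723530653001 F [ 0.  -0.5  0.4]
rel lane brink (along,left,up) mm [-80.21210212  -0.42710012  44.50236033]
ramp mm [-240.71183622   71.57289988   26.85284321]
```

View pics/w2.png

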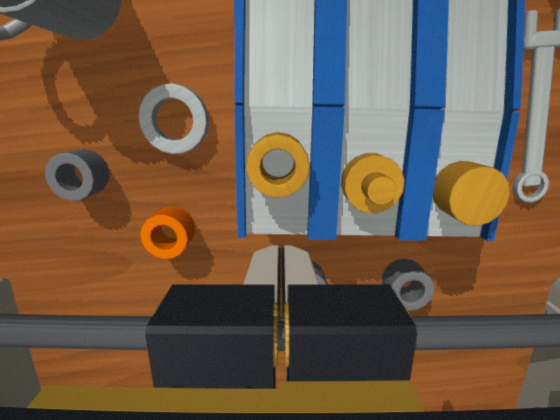

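View pics/s2.png

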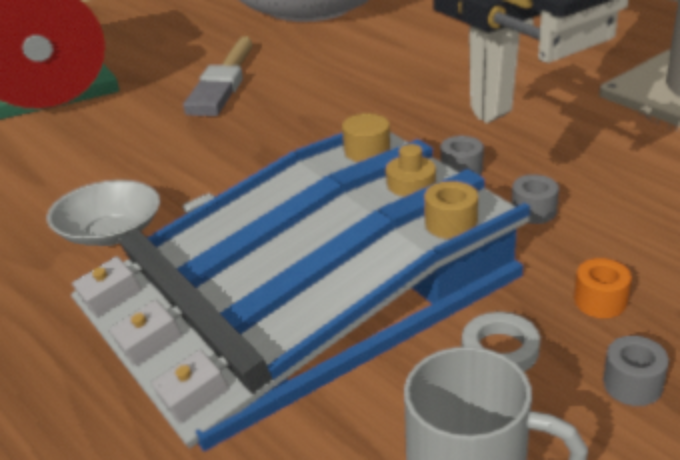

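Run:
```python
from h import *
for n in ["scene","wrist"]:
    c=optics.read_camera(n); P=robot.read_state()["tool_pos"]
    print(n,proj(c,P), proj(c,P-[0,0,.044]))
    q=proj(c,P)[0]
    im=c["color"][:,:,::-1].copy(); cv2.circle(im,tuple(int(v) for v in q),2,(0,0,255),-1); cv2.circle(im,tuple(int(v) for v in proj(c,P-[0,0,.044])[0]),2,(0,255,0),-1);cv2.imwrite(f"pics/v_{n}.png",im[60:360,150:450])
```

```text
scene [[305.86537577 179.10354759]] [[304.96536673 201.45252159]]
wrist [[280.4660851  234.99625514]] [[280.50404692 215.21193236]]
```

View pics/v_scene.png

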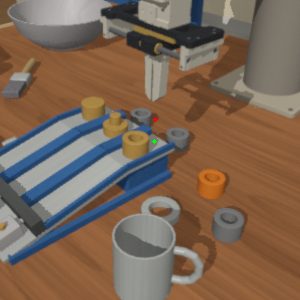

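View pics/v_wrist.png

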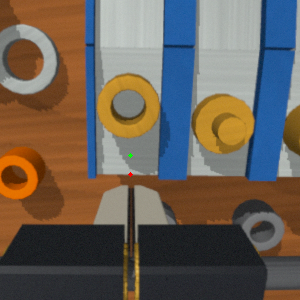

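Run:
```python
from fit import *
p=np.load("p.npy")
for n,s in [("scene",(180,110,220,170)),("top",(230,130,200,170)),("wrist",(180,100,220,170))]:
    c=optics.read_camera(n); P=robot.read_state()["tool_pos"]
    x,y,w,h=s; o=np.array([x,y]);im=cv2.resize(c["color"][y:y+h,x:x+w,::-1],None,fx=3.5,fy=3.5,interpolation=cv2.INTER_CUBIC)
    def dr(P,col):
        q=((proj(c,P)-o)*3.5).round().astype(int);cv2.polylines(im,[q.reshape(-1,1,2)],False,col,1)
    t=np.linspace(0,2*np.pi,40); dr(np.c_[.4897+.022*np.cos(t),.0148+.022*np.sin(t),0*t+.086],(255,0,255))
    for yy in (-.097,-.047,-.025,.025,.047,.097): dr(world(p,[(-.153,yy,0),(0,yy,0)]),(0,0,255))
    dr(np.array([P+[0,.0175,0],P-[0,.0175,0],P,P+[0,0,.06]]),(0,255,0))
    cv2.imwrite(f"pics/u_{n}.png",im); print(n,c["position"],c["orientation"])
```

```text
scene [0.91853963 0.41586955 0.45528736] [0.48410248 1.12845333 2.11107998]
top [0.39358229 0.03624604 0.70701416] [ 0.17689773 -0.13143188 -1.54452611]
wrist [0.52754423 0.01044593 0.3045342 ] [-0.21896223  0.2375883  -1.64078316]
```

View pics/u_scene.png

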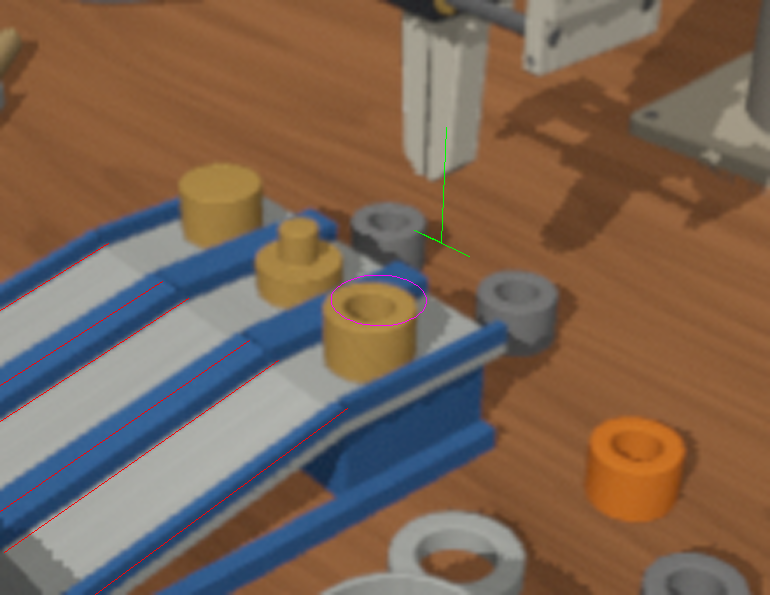

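View pics/u_top.png

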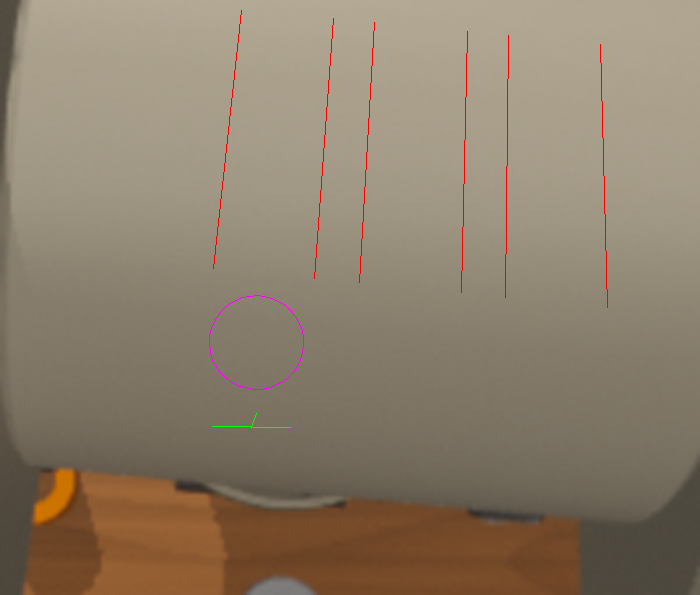

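View pics/u_wrist.png

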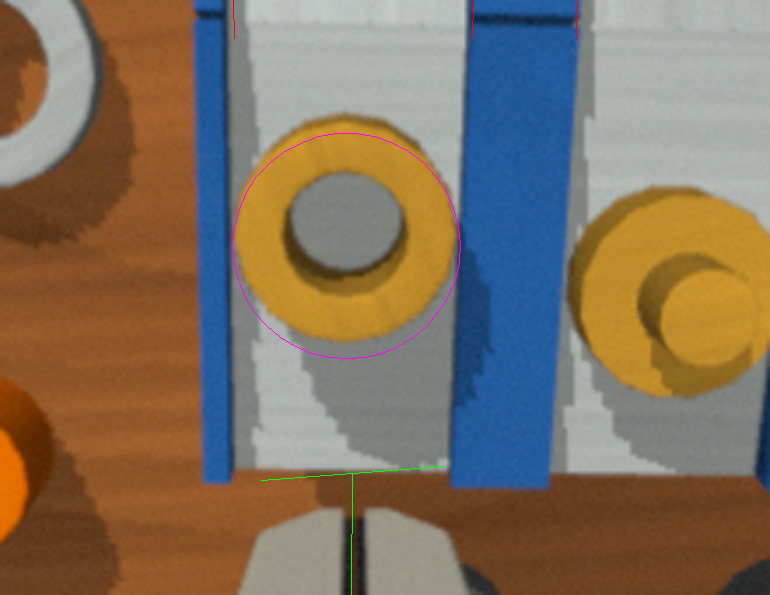

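Run:
```python
from h import *
s=optics.read_camera("scene");w=optics.read_camera("wrist")
st=robot.read_state();print(st["tool_pos"],st["q"])
r=ray(s,(302.9,160.9));o=np.array(s["position"])
for z in (.09,.10,.11,.12,.13,.14,.15): print("scene",z,onz(s,(302.9,160.9),z).round(4),"wrist front edge",onz(w,(280.6,246),z).round(4))
```

```text
[0.44855219 0.01712254 0.09962051] [-7.61400371e-02 -2.39293526e-01  1.99126273e+00 -1.77465463e-05
  1.38916833e+00  1.57721365e+00]
scene 0.09 [ 0.3891 -0.0434  0.09  ] wrist front edge [0.4365 0.0181 0.09  ]
scene 0.1 [ 0.4036 -0.0308  0.1   ] wrist front edge [0.4408 0.0177 0.1   ]
scene 0.11 [ 0.4181 -0.0182  0.11  ] wrist front edge [0.445  0.0174 0.11  ]
scene 0.12 [ 0.4326 -0.0057  0.12  ] wrist front edge [0.4493 0.017  0.12  ]
scene 0.13 [0.4471 0.0069 0.13  ] wrist front edge [0.4535 0.0167 0.13  ]
scene 0.14 [0.4616 0.0195 0.14  ] wrist front edge [0.4577 0.0163 0.14  ]
scene 0.15 [0.4761 0.0321 0.15  ] wrist front edge [0.462 0.016 0.15 ]
```

Call:
send_rows(targets=[[-1, [0, 0, 8], 0], [-1, [0, 0, 8], 0], [-1, [0, 0, 8], 0], [-1, [0, 0, 0], 0], [-1, [0, 0, 0], 0]])

```text
t: 5.05
tool_pos: [0.4479, 0.0171, 0.0748]
orientation: [-3.139, 0.13, 0.002]
force: [-0.5, 1.0, 0.9]
opening: 0.0008
```

```bash
python3 rel.py
python3 - <<'E'
from h import *
for n in ["scene","wrist"]:
    c=optics.read_camera(n);x,y,w,h=180,110,220,170;cv2.imwrite(f"pics/a_{n}.png",cv2.resize(c["color"][y:y+h,x:x+w,::-1],None,fx=3.5,fy=3.5,interpolation=cv2.INTER_CUBIC))
E
```

```text
t 5.05 pos [0.44791198 0.01711854 0.07478758] yaw err 0.00012203407270394706 tz [-0.001  0.    -1.   ] open 0.0008275972257839282 F [-0.5  1.   0.9]
rel lane brink (along,left,up) mm [-81.18543757   0.12859176  18.97709011]
ramp mm [-236.35689986   72.12859176    1.68299356]
```

View pics/a_scene.png

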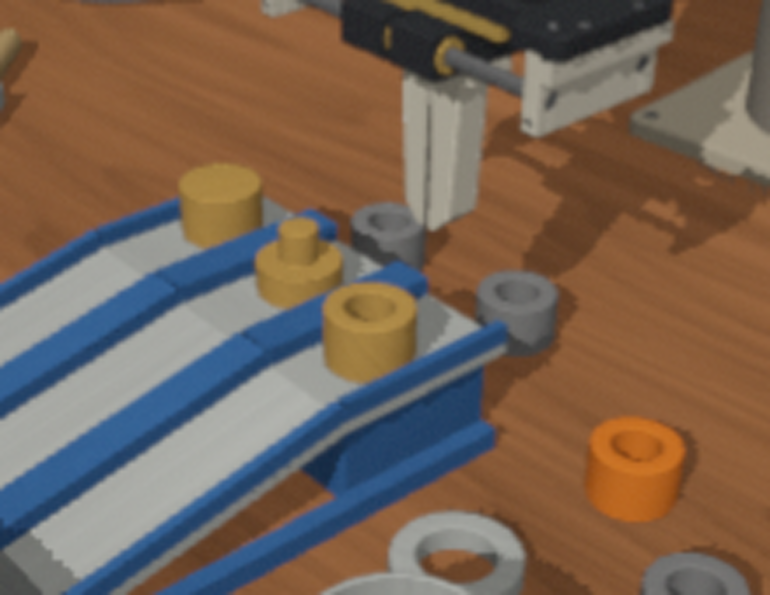

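View pics/a_wrist.png

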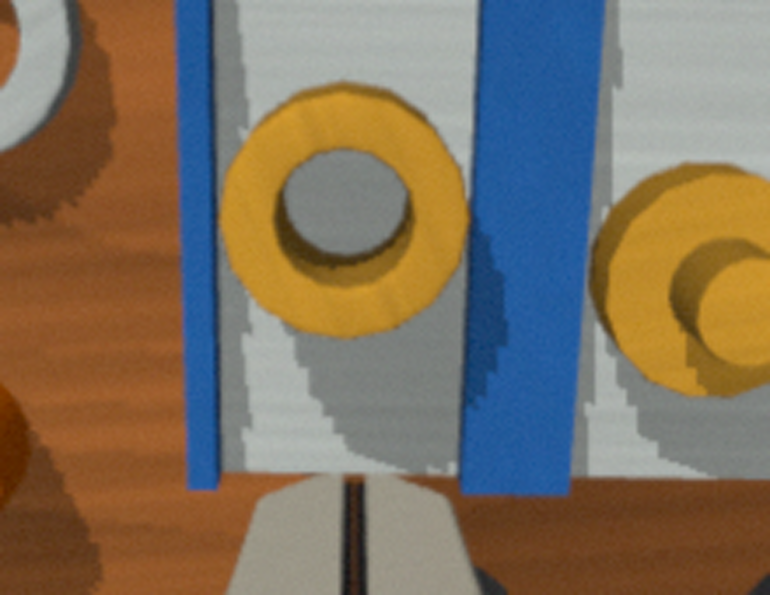

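Call:
send_rows(targets=[[-1, [0, 0, 7], 0], [-1, [0, 0, 7], 0], [-1, [0, 0, 0], 0], [-1, [0, 0, 0], 0]])

```text
t: 5.55
tool_pos: [0.448, 0.0171, 0.0609]
orientation: [-3.139, 0.13, 0.001]
force: [0.2, 0.4, 0.3]
opening: 0.0004
```

Call:
send_rows(targets=[[-1, [0, 0, 2], 0], [-1, [0, 0, 2], 0], [-1, [0, 0, 2], 0], [-1, [0, 0, 0], 0]])

```text
t: 5.95
tool_pos: [0.4482, 0.0171, 0.055]
orientation: [-3.139, 0.13, 0.001]
force: [0.0, 0.5, -0.5]
opening: 0.0006
```

```bash
python3 rel.py
python3 - <<'E'
from h import *
for n in ["scene","wrist"]:
    c=optics.read_camera(n);x,y,w,h=180,110,220,170;cv2.imwrite(f"pics/b_{n}.png",cv2.resize(c["color"][y:y+h,x:x+w,::-1],None,fx=3.5,fy=3.5,interpolation=cv2.INTER_CUBIC))
E
```

```text
t 5.95 pos [0.44815004 0.01710374 0.05500456] yaw err 0.0001339562329483318 tz [-0.  0. -1.] open 0.0006465721594012683 F [ 0.   0.5 -0.5]
rel lane brink (along,left,up) mm [-80.94697055   0.13353575  -0.80592772]
ramp mm [-232.01052324   72.13353575  -17.61813778]
```

View pics/b_scene.png

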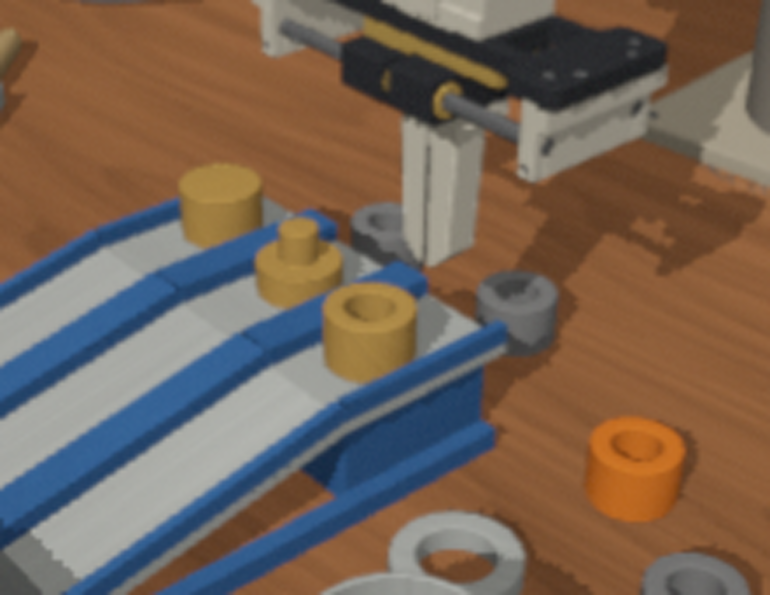

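View pics/b_wrist.png

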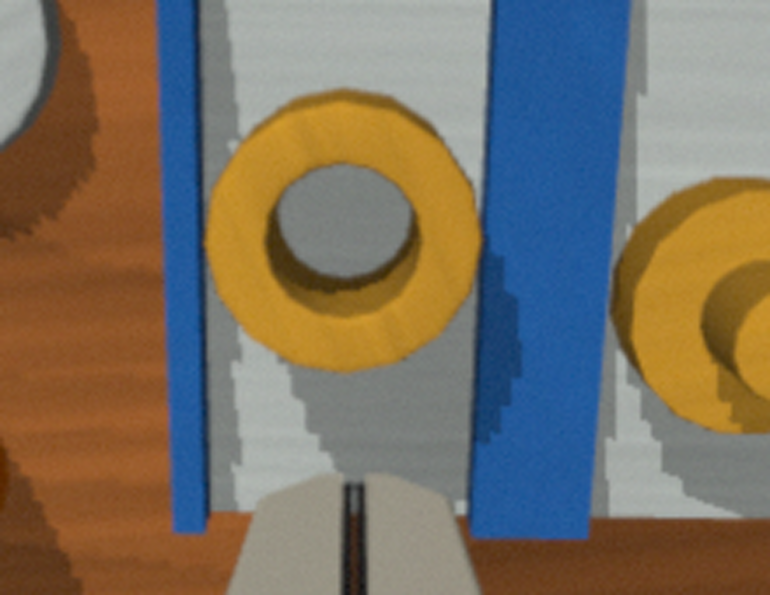

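Call:
send_rows(targets=[[-1, [0, 0, 2], 0], [-1, [0, 0, 2], 0], [-1, [0, 0, 2], 0], [-1, [0, 0, 0], 0]])

```text
t: 6.45
tool_pos: [0.4481, 0.0171, 0.0489]
orientation: [-3.139, 0.13, 0.001]
force: [-0.3, -0.6, 0.1]
opening: 0.0004
```

Call:
send_rows(targets=[[-1, [0, 0, 4], 0], [-1, [0, 0, 4], 0], [-1, [0, 0, 4], 0], [-1, [0, 0, 2], 0], [-1, [0, 0, 0], 0]])

```text
t: 6.95
tool_pos: [0.4479, 0.0171, 0.0348]
orientation: [-3.139, 0.13, 0.001]
force: [-0.2, -0.4, -0.1]
opening: 0.0005
```

```bash
python3 rel.py
python3 - <<'E'
from h import *
for n in ["scene","wrist"]:
    c=optics.read_camera(n);x,y,w,h=180,110,220,170;cv2.imwrite(f"pics/c_{n}.png",cv2.resize(c["color"][y:y+h,x:x+w,::-1],None,fx=3.5,fy=3.5,interpolation=cv2.INTER_CUBIC))
E
```

```text
t 6.95 pos [0.44794437 0.01710289 0.03480075] yaw err 0.00011360386501163555 tz [-0.001  0.    -1.   ] open 0.0005431129305832226 F [-0.2 -0.4 -0.1]
rel lane brink (along,left,up) mm [-81.15186118   0.1156753  -21.00973639]
ramp mm [-228.01032849   72.1156753   -37.42304391]
```

View pics/c_scene.png

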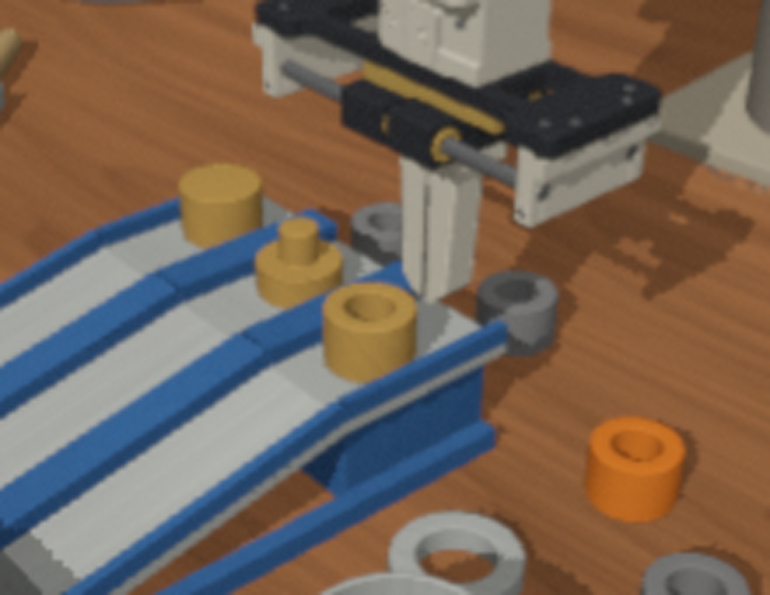

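View pics/c_wrist.png

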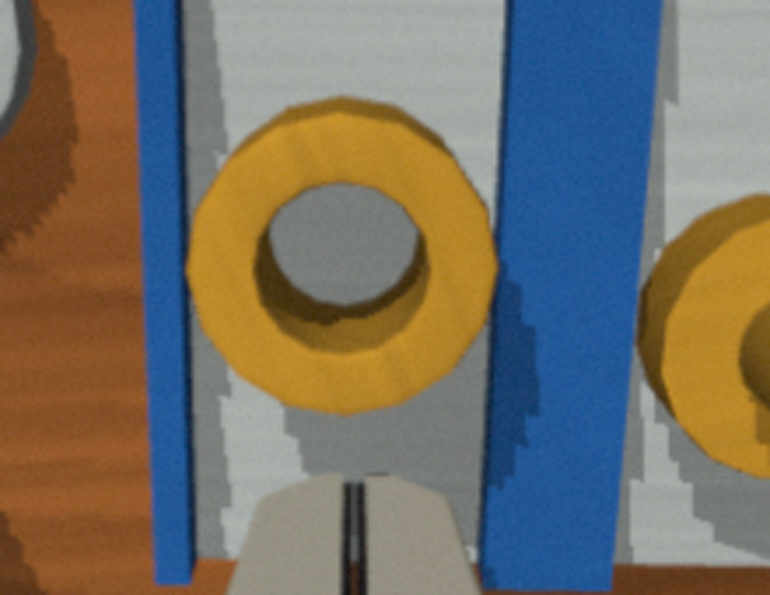

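Call:
send_rows(targets=[[-1, [0, 0, 3], 0], [-1, [0, 0, 3], 0], [-1, [0, 0, 1], 0], [-1, [0, 0, 1], 0], [-1, [0, 0, 0], 0]])

```text
t: 7.55
tool_pos: [0.4482, 0.0171, 0.0272]
orientation: [-3.139, 0.13, 0.001]
force: [0.8, -0.6, 0.0]
opening: 0.0003
```

Run:
```python
from h import *
for n in ["scene","wrist"]:
    c=optics.read_camera(n);x,y,w,h=250,130,120,100;cv2.imwrite(f"pics/d_{n}.png",cv2.resize(c["color"][y:y+h,x:x+w,::-1],None,fx=6,fy=6,interpolation=cv2.INTER_CUBIC))
```

```text
(no output)
```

View pics/d_scene.png

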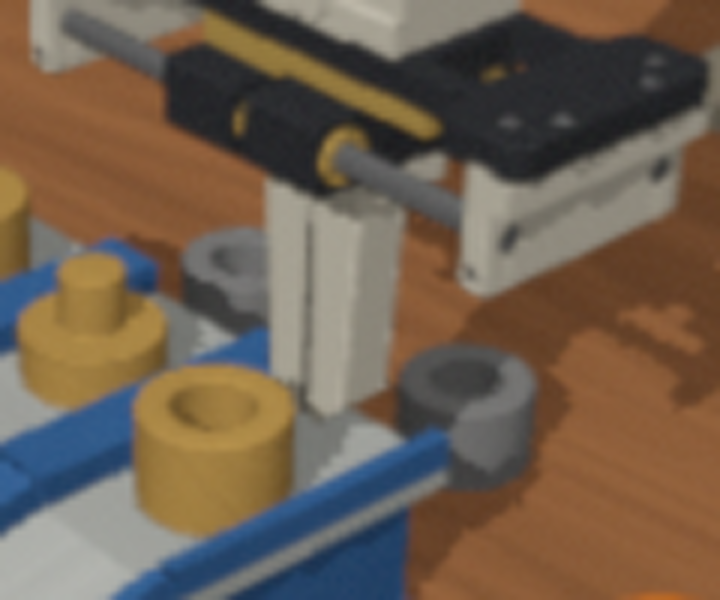

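Call:
send_rows(targets=[[-1, [0, 0, 1], 0], [-1, [0, 0, 1], 0], [-1, [0, 0, 0], 0]])

```text
t: 7.95
tool_pos: [0.4482, 0.0171, 0.0252]
orientation: [-3.139, 0.13, 0.0]
force: [-0.3, -0.5, 0.4]
opening: 0.0005
```

Call:
send_rows(targets=[[-1, [0, 0, 1], 0], [-1, [0, 0, 1], 0], [-1, [0, 0, 0], 0]])

```text
t: 8.25
tool_pos: [0.4482, 0.0171, 0.0231]
orientation: [-3.139, 0.13, 0.001]
force: [0.2, 0.0, -0.0]
opening: 0.0004
```

Call:
send_rows(targets=[[-1, [0, 0, 1], 0], [-1, [0, 0, 1], 0], [-1, [0, 0, 0], 0]])

```text
t: 8.55
tool_pos: [0.4482, 0.0171, 0.0211]
orientation: [-3.139, 0.13, 0.0]
force: [0.1, 0.2, 0.1]
opening: 0.0007
```

Call:
send_rows(targets=[[-1, [0, 0, 1], 0], [-1, [0, 0, 1], 0], [-1, [0, 0, 0], 0]])

```text
t: 8.85
tool_pos: [0.4482, 0.0171, 0.0192]
orientation: [-3.139, 0.13, 0.0]
force: [0.2, 0.3, 0.4]
opening: 0.0004
```

Run:
```python
from h import *
for n in ["scene","wrist"]:
    c=optics.read_camera(n);x,y,w,h=250,130,120,100;cv2.imwrite(f"pics/e_{n}.png",cv2.resize(c["color"][y:y+h,x:x+w,::-1],None,fx=6,fy=6,interpolation=cv2.INTER_CUBIC))
```

```text
(no output)
```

View pics/e_scene.png

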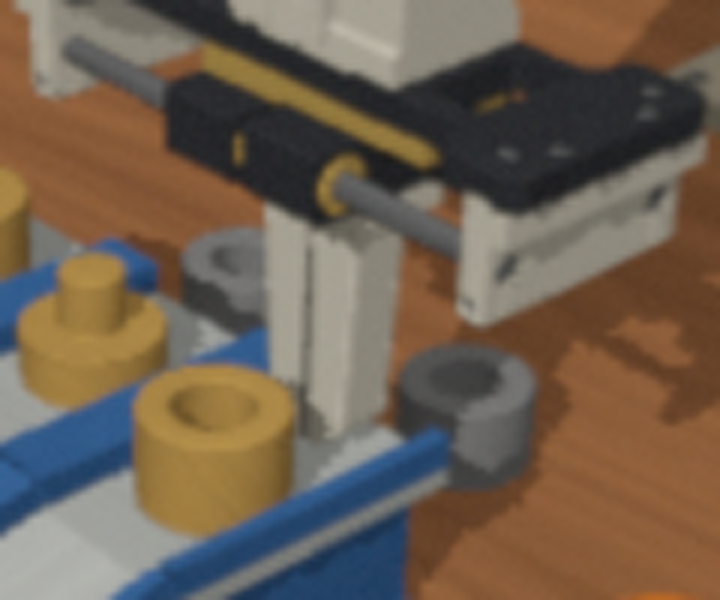

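Call:
send_rows(targets=[[-1, [0, 0, 1], 0], [-1, [0, 0, 1], 0], [-1, [0, 0, 0], 0]])

```text
t: 9.25
tool_pos: [0.4482, 0.0171, 0.0172]
orientation: [-3.139, 0.13, 0.0]
force: [0.4, -0.1, 0.2]
opening: 0.0003
```

Call:
send_rows(targets=[[-1, [0, 0, 1], 0], [-1, [0, 0, 1], 0], [-1, [0, 0, 0], 0]])

```text
t: 9.55
tool_pos: [0.4485, 0.0171, 0.0169]
orientation: [3.139, -0.13, -0.001]
force: [-9.5, 0.1, 17.5]
opening: 0.0002
```

Run:
```python
from h import *
s=optics.read_camera("scene")
x,y,w,h=200,110,200,130;cv2.imwrite("pics/f_scene.png",cv2.resize(s["color"][y:y+h,x:x+w,::-1],None,fx=4,fy=4,interpolation=cv2.INTER_CUBIC))
o=np.array(s["position"])
for px in [(330,184),(278,155.5)]:
    r=ray(s,px)
    for z in (.08,.09,.1,.11,.12,.13,.14,.15): print(px,z,onz(s,px,z).round(3))
```

```text
(330, 184) 0.08 [0.405 0.034 0.08 ]
(330, 184) 0.09 [0.419 0.044 0.09 ]
(330, 184) 0.1 [0.433 0.054 0.1  ]
(330, 184) 0.11 [0.446 0.065 0.11 ]
(330, 184) 0.12 [0.46  0.075 0.12 ]
(330, 184) 0.13 [0.474 0.085 0.13 ]
(330, 184) 0.14 [0.487 0.095 0.14 ]
(330, 184) 0.15 [0.501 0.105 0.15 ]
(278, 155.5) 0.08 [ 0.392 -0.105  0.08 ]
(278, 155.5) 0.09 [ 0.406 -0.091  0.09 ]
(278, 155.5) 0.1 [ 0.42  -0.077  0.1  ]
(278, 155.5) 0.11 [ 0.434 -0.063  0.11 ]
(278, 155.5) 0.12 [ 0.448 -0.049  0.12 ]
(278, 155.5) 0.13 [ 0.462 -0.036  0.13 ]
(278, 155.5) 0.14 [ 0.476 -0.022  0.14 ]
(278, 155.5) 0.15 [ 0.49  -0.008  0.15 ]
```

View pics/f_scene.png

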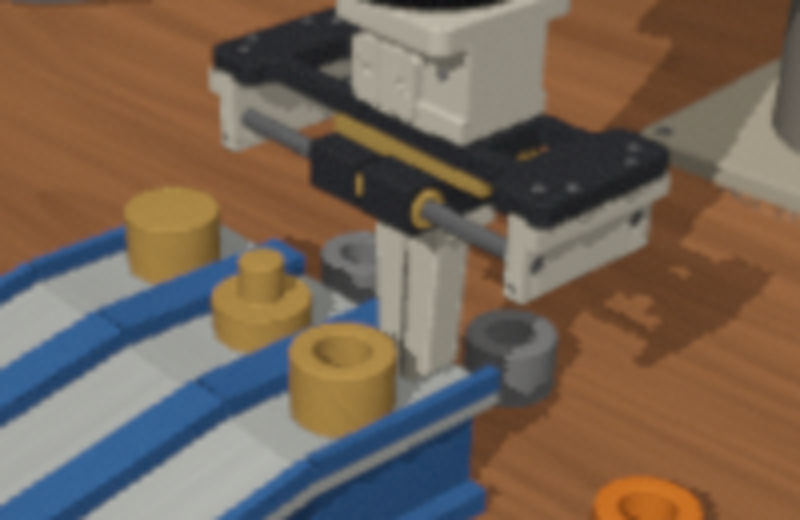

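Call:
send_rows(targets=[[-1, [0, 0, -3], 0], [-1, [0, 0, -3], 0], [-1, [6, 0, 0], 0], [-1, [6, 0, 0], 0], [-1, [6, 0, 0], 0], [-1, [6, 0, 0], 0], [-1, [6, 0, 0], 0], [-1, [0, 0, 0], 0]])

```text
t: 10.4
tool_pos: [0.4792, 0.0145, 0.0213]
orientation: [3.139, -0.13, 0.001]
force: [0.7, -0.2, -0.1]
opening: 0.0005
```

```bash
python3 rel.py
cat > snap.py <<'E'
import sys
from h import *
k=sys.argv[1]
a=[]
for n in ["scene","wrist"]:
    c=optics.read_camera(n);x,y,w,h=(160,120,200,210) if n=="scene" else (180,90,200,210)
    a.append(cv2.resize(c["color"][y:y+h,x:x+w,::-1],None,fx=2,fy=2,interpolation=cv2.INTER_CUBIC))
cv2.imwrite(f"pics/{k}.png",np.hstack(a))
E
python3 snap.py g1
```

```text
t 10.4 pos [0.47923214 0.01445363 0.02130396] yaw err 3.73735707528966e-05 tz [ 0.001 -0.    -1.   ] open 0.000544515587040055 F [ 0.7 -0.2 -0.1]
rel lane brink (along,left,up) mm [-49.75217543   0.06373191 -34.50653089]
ramp mm [-194.49065985   72.06373191  -44.09653932]
```

View pics/g1.png

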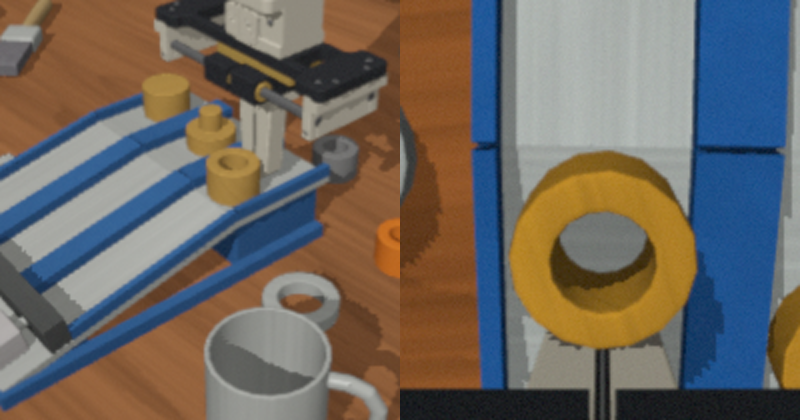

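Call:
send_rows(targets=[[-1, [6, 0, 0], 0], [-1, [6, 0, 0], 0], [-1, [6, 0, 0], 0], [-1, [6, 0, 0], 0], [-1, [6, 0, 0], 0], [-1, [6, 0, 0], 0], [-1, [6, 0, 0], 0], [-1, [6, 0, 0], 0], [-1, [6, 0, 0], 0], [-1, [0, 0, 0], 0]])

```text
t: 11.5
tool_pos: [0.5331, 0.01, 0.0215]
orientation: [3.139, -0.13, 0.001]
force: [-0.5, 1.1, -0.5]
opening: 0.0006
```

```bash
python3 rel.py; python3 snap.py g2
```

```text
t 11.5 pos [0.5331229  0.01003243 0.02152253] yaw err 0.0001036545066906841 tz [ 0.001 -0.    -1.   ] open 0.0006314665102813953 F [-0.5  1.1 -0.5]
rel lane brink (along,left,up) mm [  4.31960876   0.11574305 -34.28796234]
ramp mm [-141.64591683   72.11574305  -32.64059094]
```

View pics/g2.png

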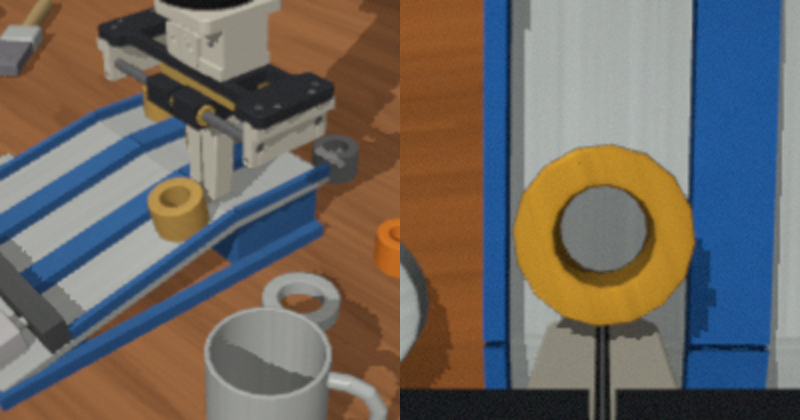

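Call:
send_rows(targets=[[-1, [3, 0, 0], 0], [-1, [6, 0, 1.275], 0], [-1, [6, 0, 1.275], 0], [-1, [6, 0, 1.275], 0], [-1, [6, 0, 1.275], 0], [-1, [6, 0, 1.275], 0], [-1, [6, 0, 1.275], 0], [-1, [6, 0, 1.275], 0], [-1, [6, 0, 1.275], 0], [-1, [0, 0, 0], 0]])

```text
t: 12.6
tool_pos: [0.5837, 0.0058, 0.011]
orientation: [3.139, -0.13, 0.001]
force: [-1.0, -0.2, 0.1]
opening: 0.0001
```

```bash
python3 rel.py; python3 snap.py g3
```

```text
t 12.6 pos [0.5837283  0.00580608 0.01102266] yaw err 4.7229531922585166e-05 tz [ 0. -0. -1.] open 0.00010556784306154987 F [-1.  -0.2  0.1]
rel lane brink (along,left,up) mm [ 55.1011865    0.09015035 -44.78783009]
ramp mm [-89.79099314  72.09015035 -32.3529277 ]
```

View pics/g3.png

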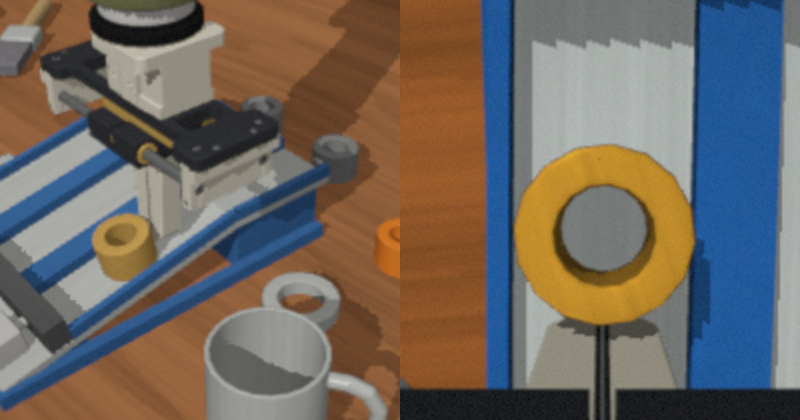

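Call:
send_rows(targets=[[-1, [6, 0, 1.275], 0], [-1, [6, 0, 1.275], 0], [-1, [6, 0, 1.275], 0], [-1, [6, 0, 1.275], 0], [-1, [6, 0, 1.275], 0], [-1, [6, 0, 1.275], 0], [-1, [3, 0, 0.64], 0], [-1, [0, 0, 0], 0]])

```text
t: 13.5
tool_pos: [0.6223, 0.0026, 0.0027]
orientation: [-3.139, 0.13, -0.0]
force: [0.5, -0.5, 0.2]
opening: 0.0005
```

Call:
send_rows(targets=[[-1, [2, 0, 0.42], 0], [-1, [2, 0, 0.42], 0], [-1, [0, 0, 0], 0]])

```text
t: 13.8
tool_pos: [0.6259, 0.0024, 0.002]
orientation: [3.139, -0.13, 0.0]
force: [0.7, -0.2, -0.2]
opening: 0.0001
```

```bash
python3 rel.py; python3 snap.py g4
```

```text
t 13.8 pos [0.62590908 0.00236652 0.00201464] yaw err 0.00011282494257533471 tz [ 0. -0. -1.] open 0.00014538064866042135 F [ 0.7 -0.2 -0.2]
rel lane brink (along,left,up) mm [ 97.42192487   0.15173198 -53.79585276]
ramp mm [-46.52219122  72.15173198 -32.36512718]
```

View pics/g4.png

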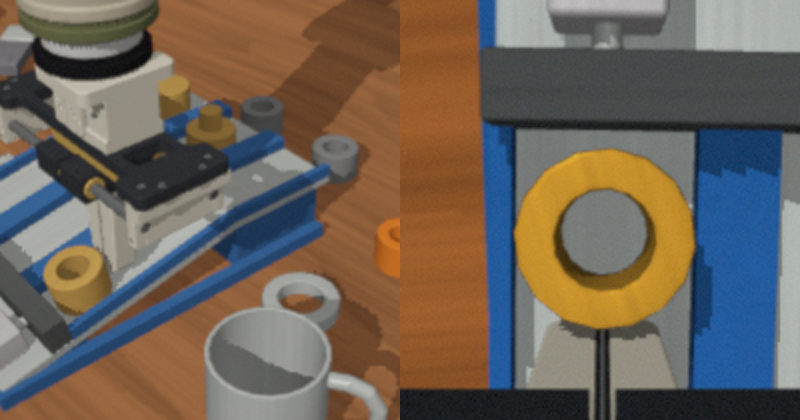

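Call:
send_rows(targets=[[-1, [2, 0, 0.42], 0], [-1, [2, 0, 0.42], 0], [-1, [0, 0, 0], 0]])

```text
t: 14.2
tool_pos: [0.63, 0.002, 0.0012]
orientation: [-3.139, 0.13, -0.0]
force: [-0.4, 0.3, 0.2]
opening: 0.0005
```

Call:
send_rows(targets=[[-1, [1, 0, 0.21], 0], [-1, [1, 0, 0.21], 0], [-1, [0, 0, 0], 0]])

```text
t: 14.5
tool_pos: [0.6319, 0.0019, 0.0007]
orientation: [-3.139, 0.13, -0.0]
force: [-0.6, 0.3, 0.7]
opening: 0.0008
```

```bash
python3 rel.py; python3 snap.py g5
```

```text
t 14.5 pos [0.63185497 0.00187296 0.00072494] yaw err 0.00010221287627924791 tz [ 0.  0. -1.] open 0.0007875349727506027 F [-0.6  0.3  0.7]
rel lane brink (along,left,up) mm [103.38825952   0.15173051 -55.085546  ]
ramp mm [-40.418093    72.15173051 -32.38616681]
```

View pics/g5.png

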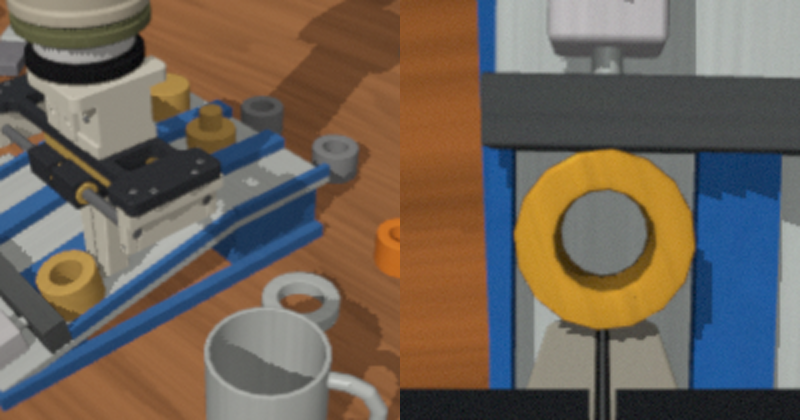

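Call:
send_rows(targets=[[-1, [1, 0, 0.21], 0], [-1, [0, 0, 0], 0]])

```text
t: 14.8
tool_pos: [0.6327, 0.0018, 0.0005]
orientation: [-3.139, 0.13, 0.0]
force: [-1.1, 0.3, 1.2]
opening: 0.0004
```

Call:
send_rows(targets=[[-1, [1, 0, 0.21], 0], [-1, [0, 0, 0], 0]])

```text
t: 15.0
tool_pos: [0.633, 0.0018, 0.0004]
orientation: [-3.139, 0.13, 0.003]
force: [-4.5, -0.4, 4.9]
opening: 0.0006
```

```bash
python3 rel.py; python3 snap.py g6
```

```text
t 15.0 pos [6.33010298e-01 1.78677261e-03 4.25372890e-04] yaw err 0.00013484746189837415 tz [-0.002  0.    -1.   ] open 0.0006421718374546555 F [-4.5 -0.4  4.9]
rel lane brink (along,left,up) mm [104.5467599    0.16141532 -55.3851158 ]
ramp mm [-39.22262457  72.16141532 -32.43832452]
```

View pics/g6.png

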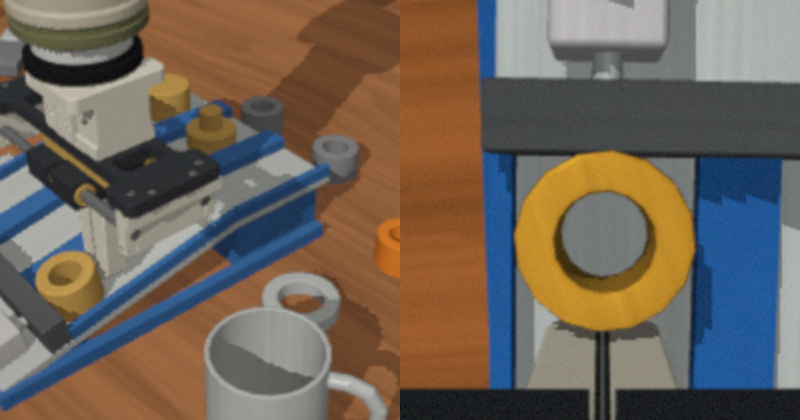

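Call:
send_rows(targets=[[-1, [-2, 0, -0.43], 0], [-1, [-6, 0, -1.3], 0], [-1, [-8, 0, -2], 0], [-1, [0, 0, -20], 0], [-1, [0, 0, -30], 0], [-1, [0, 0, -40], 0], [-1, [0, 0, -30], 0], [-1, [0, 0, 0], 0]])

```text
t: 15.9
tool_pos: [0.6212, 0.0028, 0.1307]
orientation: [3.139, -0.13, 0.016]
force: [1.0, 0.4, -0.0]
opening: -0.0
```

```bash
python3 rel.py
python3 - <<'E'
from fit import *
p=np.load("p.npy"); t=np.linspace(0,2*np.pi,60)
A=[]
for n,(x,y,w,h) in {"scene":(100,160,200,150),"wrist":(180,100,200,150)}.items():
    c=optics.read_camera(n); o=np.array([x,y]); im=cv2.resize(c["color"][y:y+h,x:x+w,::-1],None,fx=4,fy=4,interpolation=cv2.INTER_CUBIC)
    for xx,col in ((-.022,(255,0,255)),(-.032,(0,255,0))):
      for z in (0.03,):
        q=((proj(c,world(p,np.c_[xx+.022*np.cos(t),.072+.022*np.sin(t),0*t+z]))-o)*4).round().astype(int); cv2.polylines(im,[q.reshape(-1,1,2)],True,col,1)
    q=((proj(c,world(p,[(0,-.09,.024),(0,.09,.024)]))-o)*4).round().astype(int);cv2.polylines(im,[q.reshape(-1,1,2)],False,(255,255,0),1)
    cv2.imwrite(f"pics/h_{n}.png",im)
c=optics.read_camera("top");cv2.imwrite("pics/h_top.png",c["color"][:,:,::-1])
E
```

```text
t 15.9 pos [0.62117112 0.00283109 0.13067316] yaw err 0.00019424108409783758 tz [ 0.01  -0.001 -1.   ] open -1.4125381575567724e-06 F [ 1.   0.4 -0. ]
rel lane brink (along,left,up) mm [92.66176696  0.2227723  74.86266821]
ramp mm [-77.9279389   72.2227723   92.49220394]
```

View pics/h_scene.png

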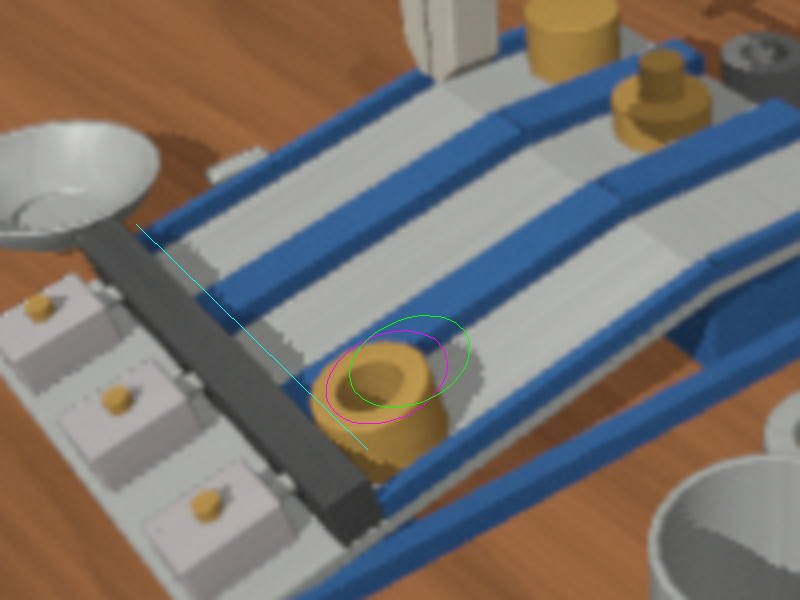

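View pics/h_wrist.png

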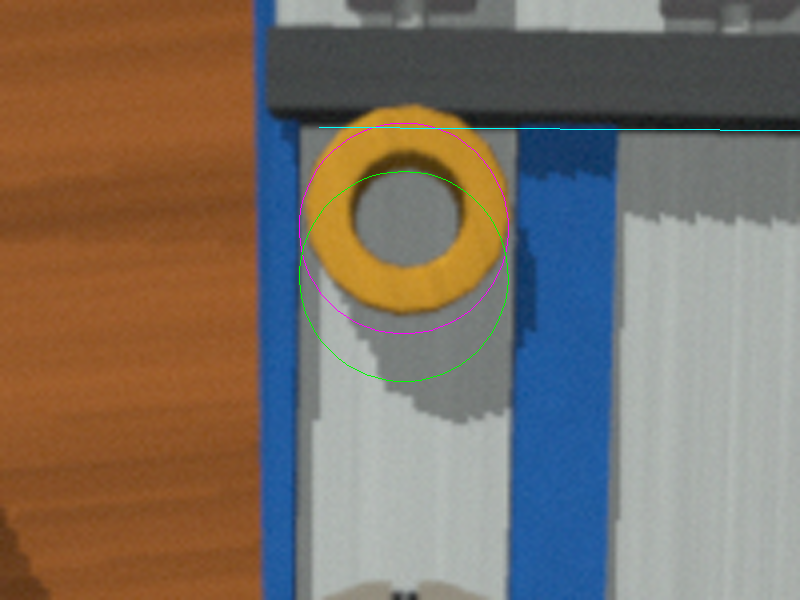

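View pics/h_top.png

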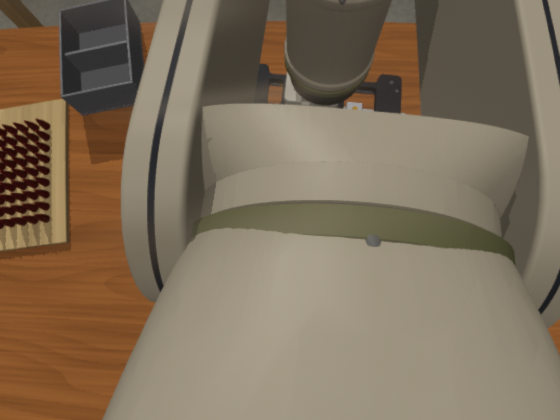

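```bash
cat > fitb.py <<'E'
from fit import *
p=np.load("p.npy"); t=np.linspace(0,2*np.pi,60,endpoint=False)
def model(v,c,rr=.022):
    x,y,tx,ty,z=v; T=R.from_euler('xy',[tx,ty])
    ring=np.c_[rr*np.cos(t),rr*np.sin(t),0*t]
    P=[T.apply(ring+[0,0,h])+[x,y,z] for h in (0,.03)]
    return [proj(c,world(p,q)) for q in P]
for n in ["scene","wrist"]:
    c=optics.read_camera(n); hsv=cv2.cvtColor(c["color"],cv2.COLOR_RGB2HSV)
    m=((hsv[:,:,0]>12)&(hsv[:,:,0]<28)&(hsv[:,:,1]>130)).astype(np.uint8)
    best=[r for r in optics.cut_out(n,"bushing")]
    pr=model((-.022,.072,0,0,0),c)[1].mean(0)
    best=sorted(best,key=lambda r:np.hypot(*(np.array(r["point"])-pr)))[0]; print(n,best["confidence"],best["point"],pr)
    reg=best["region"].astype(np.uint8)
    cn=max(cv2.findContours(reg,cv2.RETR_EXTERNAL,cv2.CHAIN_APPROX_NONE)[0],key=len).reshape(-1,2).astype(float)
    def hull(v): return cv2.convexHull(np.vstack(model(v,c)).astype(np.float32))
    def f(w):
        h=hull((w[0],w[1],0,w[2],0)); return np.r_[[cv2.pointPolygonTest(h,tuple(map(float,q)),True) for q in cn]]
    for fix in (True,False):
        if fix: s=least_squares(lambda w:f((w[0],w[1],0)),[-.022,.072],x_scale=.001,diff_step=1e-2); w=[*s.x,0]
        else: s=least_squares(f,[*w[:2],0.01],x_scale=[.001,.001,.05],diff_step=1e-2); w=s.x
        print(n,"x,y mm",np.round(np.array(w[:2])*1000,1),"tilt",w[2],"rms px",np.sqrt((s.fun**2).mean()))
    x0,y0=(pr-[45,35]).astype(int); im=cv2.resize(c["color"][y0:y0+75,x0:x0+90,::-1],None,fx=8,fy=8,interpolation=cv2.INTER_CUBIC)
    for k,col in (((*s.x[:2],0,0,0),(255,0,255)),((s.x[0],s.x[1],0,s.x[2],0),(0,255,0))):
        for q in model(k,c)+model(k,c,.012)[1:]: cv2.polylines(im,[((q-[x0,y0]+.5)*8).astype(int).reshape(-1,1,2)],True,col,1)
    cv2.imwrite(f"pics/i_{n}.png",im)
E
python3 fitb.py
```

```text
scene 0.62 [195.0, 263.4] [196.60780866 254.0940652 ]
scene x,y mm [-16.1  68.3] tilt 0 rms px 1.9364525679350248
scene x,y mm [-17.3  68.3] tilt 0.07706022967583828 rms px 1.9250470013339722
wrist 0.65 [282.8, 136.8] [280.77578934 153.21465802]
wrist x,y mm [-17.6  71.6] tilt 0 rms px 0.8281159560023181
wrist x,y mm [-17.2  71.6] tilt -0.01930459463510181 rms px 0.7825810184648407
```

View pics/i_scene.png

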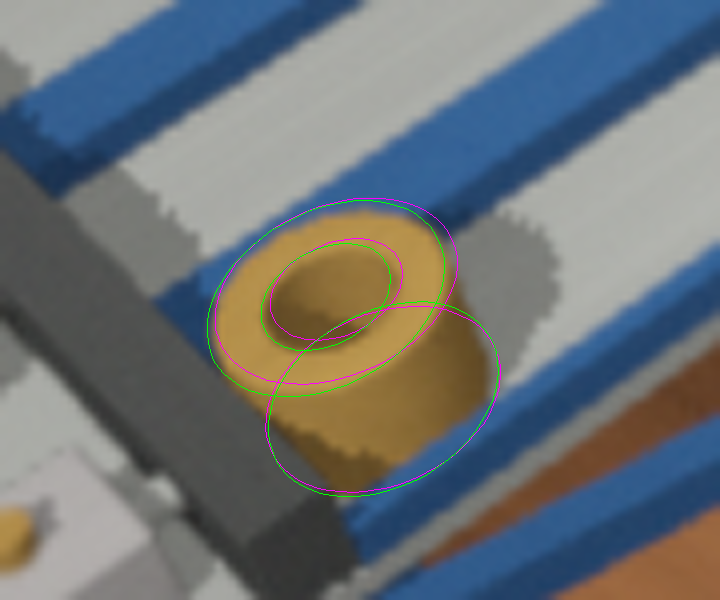

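View pics/i_wrist.png

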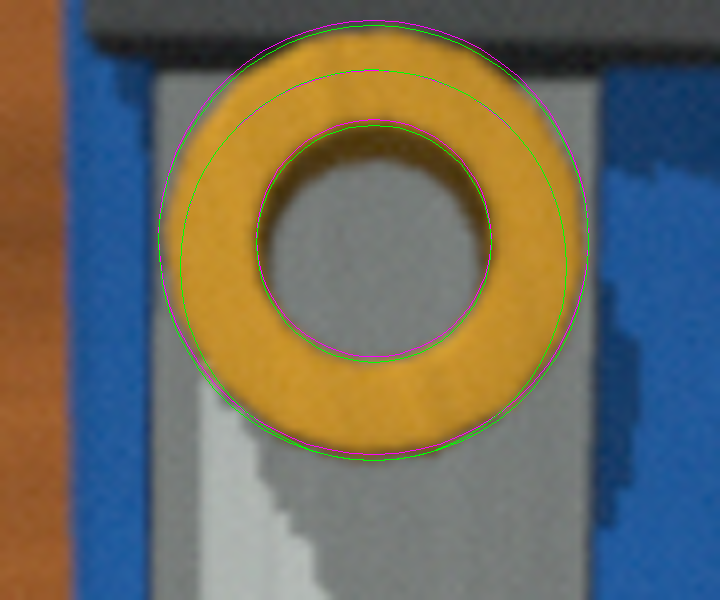

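Run:
```python
from h import *
optics.read_camera("scene")
for o in ["slug","plug"]: print(o,[(r["confidence"],r["point"]) for r in optics.cut_out("scene",o)])
print(robot.read_state()["t"]); print(ticket.close_job())
```

```text
slug [(0.85, [243.4, 166.7])]
plug [(0.69, [262.2, 183.7])]
16.4
the job is handed in; nothing more can be done
None
```

I slid the brass bored bushing, in the left lane (y = +72), down its lane with the shut fingers until it met the stop bar. I then backed off, raised the tool and handed the job in at about 16.4 s of the 38 s allowed. Only the bushing was pushed, and it was not gripped or lifted.

**Last checks that agreed:**
- **Contact with the bar:** the tool force rose to about 4.5 N along the lane at the end of the push, and the wrist view shows the bushing touching the bar.
- **Standing flat:** the wrist picture fits a bushing flat on the slope, with a tilt of about 0.02 rad.
- **Bystanders:** the slug and plug are within about 1 pixel of where they started in the scene picture.

**Checks that disagreed:**
- **Finger tips:** they sit about 39 mm higher than the reported tool point. I saw this in the pictures and confirmed it by touching the landing lightly (17.5 N), then set the push height from that touch.
- **Resting position:** my picture fit puts the bushing's centre at x of about -16 to -18 mm, where a part at the stop should be at -22. The bar itself also shows a few mm further downhill than my fit, so I put this down to the fit.
- **Tilt in the scene picture:** that fit was looser and gave 0.08 rad. The bar partly hides the bushing there.
- **Top camera:** the arm blocked it at the end, so it gave no final check.

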